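Check a mould plug in the go / no-go gap gauge

ROBOT

A 6-joint arm with a two-finger parallel gripper is mounted at the origin on a cart in front of the work surface, level with it; the furniture and walls round the work are solid. World frame = base frame: x ahead of the robot, y to its left, z up, the work surface at z = 0. Lengths are in m, angles in rad, forces in N, time in s.
With the tool pointing down it reaches from about 0.25 to 0.775 m from the base axis. Payload 4 kg.
Tool frame: the origin (TCP) lies between the finger pads; the fingertips stand 14 mm ahead of it and the grasp point (between the pads) lies 5 mm behind it (tip_reach is the distance from the TCP to the fingertips, in m); z points along the fingers, y is the line along which they close (so a half turn about z gives the same grasp; the last joint's range is limited). The gripper opens to 94 mm and grips with 3 to 60 N. Pads are 16 mm wide; open, the fingers measure 119 mm over their backs; the gripper's body (75 mm by 177 mm) begins 78 mm behind the grasp point.
Start: joints at [-1.291, 0.087, 1.371, -0, 1.684, -0.103], TCP at [0.205, -0.51, 0.186] pointing down, gripper open.
Joint ranges: [-3.1, 3.1], [-0.76, 2.03], [0.27, 2.55], [-1.08, 4.22], [0.17, 2.65], [-2.57, 2.57]. Speed limits (rad/s): [2.79, 2.79, 3.14, 3.14, 3.14, 3.14].

INTERFACE

Orientations are given as [roll, pitch, yaw] about the fixed x, y, z axes, in that order (R = Rz(yaw) Ry(pitch) Rx(roll)).
In Python, from bench import * gives the robot as it stands. The module is installed in compiled form; this text tells all that it offers.
- The arm moves only by the tool servo_tool, never from a script. Its argument "targets" is a list of rows, each a list of 4 numbers: the shift along the tool's x, y, z in cm, then the turn about the tool's z in degrees. A call has 1 to 8 rows; each row is the pose to reach, as a shift and turn from the pose commanded when the call began, along the tool's axes at that moment; what a row does not reach only later rows make up. A row lasts 1/8 s, in which the tool goes at most 62.5 mm and 10.7 degrees, less where a joint would pass 70% of its speed; a pose out of reach is approached as far as the arm can. A call with a gripper value outside its range is refused whole. "claw" is the closure in counts, from 0 (fully open) to 255 (shut), set as the call begins (left out, the last holds). The fingers move at their own pace and stop on an object; the grip force is fixed at half the most. Time passes only in rows, so rows that repeat a pose let the fingers close. It gives the time, the measured TCP pose, the force, the opening and the grip force at its end, in the units of the state.
- get_obs(): the state, without advancing time (a new reading comes with each control period).
- snapshot(name): name is "side" or "top"; returns the picture (420x560x3 uint8, blue, green, red); there is no depth.
- camera_model(name): a dict with "camera_matrix" (3x3 intrinsics, pixels), "camera_from_world" (4x4, takes a point from world to camera coordinates). Camera axes: x right, y up, looking along -z (the intrinsics and any distortion apply to the point x, -y, -z); pixel columns grow to the right and rows downward; lengths in m; the calibration is good to about 2 mm. A picture is of the moment at which its call begins. camera_model takes no time and is no camera call.
- close_job(): hands the job in; it is judged then, once.
The state is a dict: "time": time; "joint_positions": joint angles; "qvel": joint speeds; "joint_torque": joint torques, N m; "tool_pos": TCP position; "ee_rot": TCP orientation; "wrist_force": force on the tool from outside, world axes, zero at the start; "wrist_torque": the same for the moment, N m; "width": finger opening in m; "finger_force": force on a finger pad.
Only numpy, scipy, OpenCV 4.12 (cv2) and the standard library are available. Lean on these libraries where they do the work, as an engineer would, in place of code of your own. Each camera call takes 0.05 s, during which the arm holds its last target. There are 200 camera calls.

TASK

Check the loose turned mould plug in the bench gap gauge: keeping it upright and low on the gauge plate, push it from the front right through the wide go gap and out at the back, then try it lightly in the mouth of the narrow no-go gap, from either side, so that both jaws stop it. It passes if it is stopped, so then stand it upright in the shallow wooden tray beside the plug already checked and let go. Do not disturb the checked plug or the oak bung.

Things in the scene. Friction and masses are not known exactly. Their poses are not given: they have to be found in the camera images.
- plug: the mould plug to check: pale turned wooden cylinder, 34 mm diameter, 40 mm tall, about 30 g, with a small centre bore in its top, standing loose on the bench on the robot's right. Origin: centre of its underside; z up along its axis. Its place and that of the oak bung may be exchanged.
- gauge: gap gauge, fixed: dark steel plate 150 (x) x 160 (y) x 12 mm; on it three bright steel jaws, x -22 to +22 mm, 13 mm high, tops 25 mm above the bench. Between them, open along x: go gap 37 mm wide, y +12 to +49 mm; no-go gap 29 mm wide, y -41 to -12 mm. Bare plate before and behind. Origin: centre of its underside; -x front (to the robot, turned up to 0.3 rad), +x back, +y left, z up.
- go_gap (a point): middle of the wide (37 mm) go gap, on the plate's upper face 12 mm above the bench; axes as the gauge. The plug passes with 1.5 mm to spare on each side; it has gone through when its axis is 39 mm or more beyond this point in the gauge's +x, its side then clear of the jaws.
- nogo_gap (a point): middle of the narrow (29 mm) no-go gap, on the plate's upper face; axes as the gauge. The 34 mm plug cannot enter: centred on the gap, it is stopped by both jaw corners when its axis is about 31 mm from this point along the gauge's x (front or back).
- tray: shallow wooden tray on the robot's left, lying on the bench, 130 (x) x 160 (y) mm outside, fixed; floor 6 mm thick, rim 7 mm thick with its top 16 mm above the bench. Origin: centre of its underside; axes along its sides, z up.
- tray_space (a point): middle of the free part of the tray, on its floor (6 mm above the bench), 35 mm from the tray's centre in its -y; axes as the tray. The checked plug stands at least 65 mm away.
- checked_plug: plug of the same form (34 mm diameter, 40 mm tall), already checked, standing loose in the +y half of the tray. Origin: centre of its underside. Leave it.
- oak_bung: darker tapered oak bung, 42 mm across, 48 mm tall, standing loose on the bench on the robot's right, at least 90 mm from the plug. Origin: centre of its underside. Leave it.
Mind the look-alikes: they are no part of the job. Leave any turquoise look-alike of the plug alone.

How it is judged:
On the way, in this order (a step that is already met when the one before it is completed fails the run):
1. the plug is upright between the jaws of the go gap, low on the plate (x of plug in the frame of go_gap between -0.016 and 0.016 m and y of plug in the frame of go_gap between -0.005 and 0.005 m and z of plug in the frame of gauge between 0.006 and 0.021 m and angle between plug's own z axis and vertical below 0.15 rad), for 0.05 s.
2. it has been pushed out of the go gap at the back, still low and in line (x of plug in the frame of go_gap between 0.036 and 0.075 m and y of plug in the frame of go_gap between -0.015 and 0.015 m and z of plug in the frame of gauge between 0.006 and 0.021 m and angle between plug's own z axis and vertical below 0.15 rad), for 0.02 s.
3. it is pressed into the mouth of the no-go gap, from the front or the back, and the jaws stop it ((x of plug in the frame of nogo_gap between 0.02 and 0.035 m or x of plug in the frame of nogo_gap between -0.035 and -0.02 m) and y of plug in the frame of nogo_gap between -0.005 and 0.005 m and z of plug in the frame of gauge between 0.006 and 0.021 m and angle between plug's own z axis and vertical below 0.15 rad and contact force between plug and gauge above 1.5 N), for 0.1 s.
At the end, for the whole second after the job is handed in: the plug stands upright (within 0.15 rad) and still on the tray's floor, inside the rim, with the checked plug still standing in the tray (x of plug in the frame of tray between -0.05 and 0.05 m and y of plug in the frame of tray between -0.065 and 0.065 m and z of plug in the frame of tray between 0.003 and 0.01 m and angle between each of plug, checked_plug's own z axis and vertical below 0.15 rad and linear speed of plug below 0.01 m/s and z of checked_plug in the frame of tray between 0.003 and 0.01 m); the robot touches nothing.
It fails at once if the plug is forced against the gauge (over 60 N) (contact force between plug and gauge above 60 N).
It fails at once if the plug falls over (angle between plug's own z axis and vertical above 0.7 rad).
It fails at once if the checked plug is disturbed (moved over 20 mm) (distance of checked_plug from where it was at the start of the episode above 0.02 m).
It fails at once if the oak bung is disturbed (moved over 20 mm) (distance of oak_bung from where it was at the start of the episode above 0.02 m).
It also fails if it takes over 54 s, if anything falls off the work surface, if the arm or the gripper's body presses on something with over 40 N, if the wrist force passes 120 N, or if a joint passes its speed limit or range.

## Working session

There is one attempt and no reset: what is moved stays moved. The work goes in short steps, Python scripts to look and compute and a tool call to move; the robot and the scene stay as the last step left them, time stands still between calls to the robot, and variables do not carry over. Pictures are saved under pics/ and viewed, at most 10 in all, crops included, and the job is handed in when it is done.

Besides the shell and the picture viewer there is one more tool, called in YAML: its name, and indented under it one key for each argument. servo_tool: Moves the arm, as the interface text tells. Its arguments: {"type":"object","properties":{"targets":{"type":"array"},"claw":{"type":"number"}},"required":["targets"]}

```bash
mkdir -p pics; python3 - <<'E'
from bench import *
import cv2,numpy as np
for n in("top","side"):
    cv2.imwrite(f"pics/{n}0.png",snapshot(n)); c=camera_model(n); print(n,np.round(c["camera_matrix"],2).tolist(),np.round(c["camera_from_world"],4).tolist(),[k for k in c])
o=get_obs(); print(o)
E
```

```text
top [[532.44, 0.0, 280.6], [0.0, 532.44, 204.28], [0.0, 0.0, 1.0]] [[0.0269, -0.9996, 0.0046, 0.0127], [0.9875, 0.0273, 0.1552, -0.543], [-0.1552, 0.0003, 0.9879, -1.4342], [0.0, 0.0, 0.0, 1.0]] ['camera_matrix', 'camera_from_world']
side [[430.03, 0.0, 281.78], [0.0, 430.03, 216.84], [0.0, 0.0, 1.0]] [[0.9994, 0.0345, 0.0007, -0.5401], [-0.0201, 0.5655, 0.8245, -0.0469], [0.0281, -0.8241, 0.5658, -1.0546], [0.0, 0.0, 0.0, 1.0]] ['camera_matrix', 'camera_from_world']
{'time': 0.1, 'joint_positions': array([-1.29113615e+00,  8.78651847e-02,  1.37208642e+00,  2.47917011e-05,
        1.68361646e+00, -1.03074705e-01]), 'qvel': array([ 2.96339930e-04, -1.09797164e-03, -4.29384990e-03,  6.17547543e-04,
       -1.44454265e-03,  7.11413281e-05]), 'joint_torque': array([ 1.73554607e-03, -3.41253376e+01, -3.03300583e+01,  7.18981144e-02,
        3.04686092e-02, -1.04283495e-04]), 'tool_pos': array([ 0.20527135, -0.50968299,  0.18533844]), 'ee_rot': array([-3.13963026e+00, -2.27763739e-04,  3.82737430e-01]), 'wrist_force': array([-0.38402861,  0.25180823, -0.34780635]), 'wrist_torque': array([-0.05100406,  0.00603372,  0.02485963]), 'finger_force': 0.0, 'width': 0.09365387762910779}
```

View pics/top0.png

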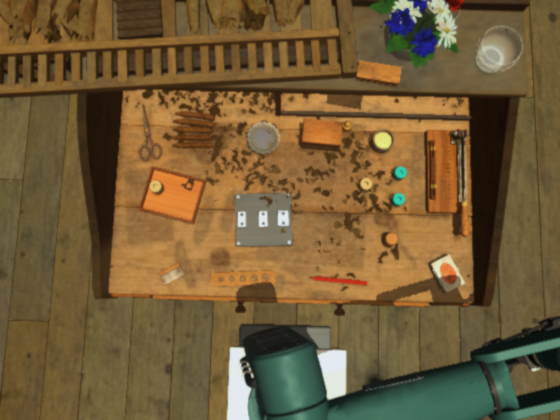

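View pics/side0.png

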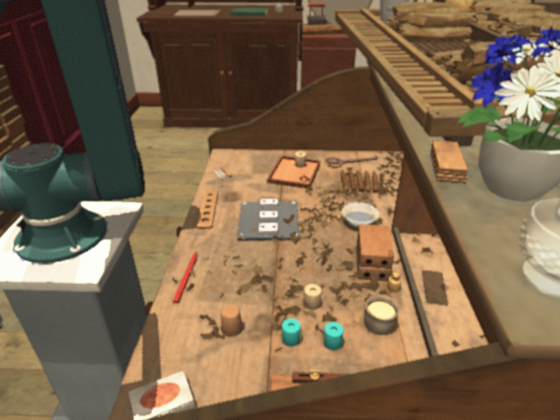

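Top view: the plug candidates are the pale cylinder at (366,184), two turquoise look-alikes at (400,173) and (398,200), the brown bung at (390,239) and a yellow-topped pot at (382,141). The pale one with a bore matches the description. The gauge is at (263,220), the tray at (174,195) and the checked plug at (155,187). An enlarged crop will confirm.

```bash
python3 - <<'E'
import cv2,numpy as np
t=cv2.imread("pics/top0.png");s=cv2.imread("pics/side0.png")
def c(i,x,y,w,h): return cv2.resize(i[y:y+h,x:x+w],(400,300),interpolation=cv2.INTER_NEAREST)
a=np.vstack([np.hstack([c(t,340,155,80,60),c(t,223,190,80,60)]),np.hstack([c(s,280,270,80,60),c(t,134,162,80,60)])])
cv2.imwrite("pics/crop0.png",a)
E
```

```text
(no output)
```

View pics/crop0.png

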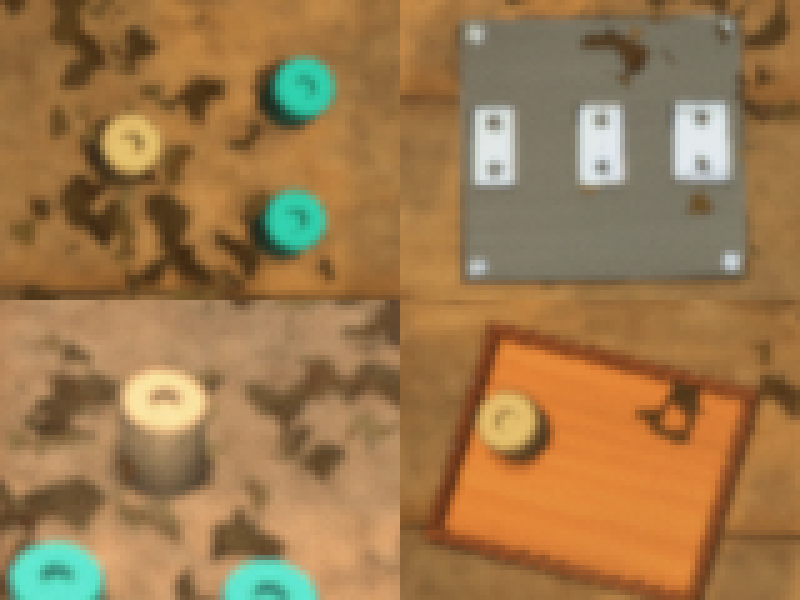

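The crop confirms the plug: the pale cylinder with a bore, top view (366,184), well apart from the turquoise pair. In the gauge, the left gap (+y, about 12.6 px) is go and the right one (about 9.4 px) is no-go. Next I measure.

```bash
cat > h.py <<'E'
import cv2,numpy as np
from scipy import ndimage as nd
from bench import *
def cast(n,px,z):
    c=camera_model(n);K=c["camera_matrix"];T=c["camera_from_world"]
    d=np.linalg.inv(K)@[px[0],px[1],1]; d=T[:3,:3].T@[d[0],-d[1],-d[2]]
    o=-T[:3,:3].T@T[:3,3]; return o+d*(z-o[2])/d[2]
def proj(n,p):
    c=camera_model(n);q=c["camera_from_world"]@np.r_[p,1]; k=c["camera_matrix"]@[q[0],-q[1],-q[2]]; return k[:2]/k[2]
def blobs(img,mask,box,amin,scale=4):
    x,y,w,h=box
    l,n=nd.label(mask[y:y+h,x:x+w]); out=[]
    for i in range(1,n+1):
        v,u=np.nonzero(l==i)
        if len(u)>=amin: out.append((len(u)/scale**2,u,v))
    return out
def up(img,box,s=6):
    x,y,w,h=box
    return cv2.resize(img[y:y+h,x:x+w],None,fx=s,fy=s,interpolation=cv2.INTER_CUBIC)
def regions(img,box,f,amin,s=6):
    """rects of mask regions (centre px in full image, size px, angle)"""
    m=f(cv2.cvtColor(up(img,box,s),cv2.COLOR_BGR2HSV).astype(int)).astype(np.uint8)
    out=[]
    for c in cv2.findContours(m,cv2.RETR_EXTERNAL,cv2.CHAIN_APPROX_NONE)[0]:
        a=cv2.contourArea(c)/s/s
        if a<amin: continue
        M=cv2.moments(c); q=lambda p:(np.array(p)+.5)/s-.5+[box[0],box[1]]
        out.append(dict(a=a,c=q([M['m10']/M['m00'],M['m01']/M['m00']]),box=q(cv2.boxPoints(cv2.minAreaRect(c))),cnt=q(c[:,0])))
    return out
E
python3 - <<'E'
from h import *
np.set_printoptions(precision=4,suppress=True)
t=cv2.imread("pics/top0.png");s=cv2.imread("pics/side0.png")
white=lambda h:(h[...,2]>170)&(h[...,1]<60)
for n,im,b in(("top",t,(232,203,64,36)),("side",s,(250,192,38,45))):
    for r in regions(im,b,white,20): print(n,"jaw",r['a'],r['c'],cast(n,r['c'],.025))
gray=lambda h:(h[...,1]<75)
for r in regions(t,(223,185,80,70),gray,500): print("plate",r['a'],[cast("top",p,.012) for p in r['box']],cast("top",r['c'],.012))
for r in regions(t,(358,175,18,18),lambda h:(h[...,2]>165)&(h[...,1]>80),40): print("plug top",r['a'],r['c'],cast("top",r['c'],.04))
for r in regions(s,(298,280,30,30),lambda h:(h[...,2]>190),40): print("plug side",r['a'],r['c'],cast("side",r['c'],.04),r['cnt'].min(0),r['cnt'].max(0))
for r in regions(t,(134,160,84,70),lambda h:(h[...,0]<10)&(h[...,1]>120)|(h[...,1]>195),500): print("tray",r['a'],[cast("top",p,.016) for p in r['box']],cast("top",r['c'],.016))
for r in regions(t,(148,179,16,16),lambda h:(h[...,1]<165)&(h[...,2]>130),40): print("checked",r['a'],r['c'],cast("top",r['c'],.046))
print("bung",cast("top",(390,238),.048))
E
```

```text
top jaw 120.56944444444444 [241.4241 218.8894] [0.5009 0.1358 0.025 ]
top jaw 133.69444444444443 [262.6815 218.6156] [0.5033 0.0765 0.025 ]
top jaw 162.77777777777777 [282.8505 217.9159] [0.5068 0.0202 0.025 ]
side jaw 170.33333333333334 [267.766  226.5914] [0.5056 0.0225 0.025 ]
side jaw 132.77777777777777 [268.151  213.7701] [0.5031 0.0781 0.025 ]
side jaw 96.22222222222223 [268.4964 201.3584] [0.5005 0.1367 0.025 ]
plate 2834.6666666666665 [array([0.5739, 0.1592, 0.012 ]), array([ 0.5815, -0.    ,  0.012 ]), array([ 0.4337, -0.0064,  0.012 ]), array([0.4264, 0.1505, 0.012 ])] [0.5027 0.0758 0.012 ]
plug top 140.59722222222223 [367.3753 182.2504] [ 0.612  -0.2135  0.04  ]
plug side 193.80555555555554 [312.2245 289.4146] [ 0.6074 -0.2061  0.04  ] [303.75   281.9167] [321.4167 297.0833]
checked 119.0 [154.9947 185.878 ] [0.584  0.3778 0.046 ]
bung [ 0.4565 -0.2744  0.048 ]
```

servo_tool:
  targets:
    - [5, -1.3, 0, 5]
    - [10, -2.6, 0, 10]
    - [16, -4.3, 0, 15]
    - [22, -5.9, 0, 19.25]
    - [28, -7.5, 0, 19.25]
    - [34, -9.1, 0, 19.25]
    - [40, -10.7, 0, 19.25]
    - [45, -12, 0, 19.25]
  claw: 60

```text
time: 1.1
tool_pos: [0.5794, -0.2289, 0.1856]
ee_rot: [-3.141, 0.001, 0.048]
wrist_force: [0.1, -0.9, 0.4]
width: 0.0717
finger_force: 0.0
```

```bash
python3 - <<'E'
from h import *
np.set_printoptions(precision=4,suppress=True)
t=cv2.imread("pics/top0.png");s=cv2.imread("pics/side0.png")
# HSV samples: plug top vs bench
for im,pts in((t,[(363,184),(368,188),(366,179),(350,184),(378,184)]),(s,[(308,291),(316,292),(312,300),(330,290)]),(t,[(136,268//5+160),(190,210),(150,195),(152,185),(158,190)])):
    h=cv2.cvtColor(im,cv2.COLOR_BGR2HSV); print([h[y,x].tolist() for x,y in pts])
b=(350,170,32,28)
for r in regions(t,b,lambda h:(h[...,0]>=18)&(h[...,2]>150)&(h[...,1]<165),40): print("plug",r['a'],r['c'],cast("top",r['c'],.04),r['cnt'].min(0),r['cnt'].max(0))
o=get_obs();print(o['tool_pos'],o['ee_rot'],o['width'])
E
```

```text
[[21, 130, 228], [20, 137, 201], [20, 133, 224], [16, 157, 159], [16, 159, 148]]
[[22, 88, 250], [22, 90, 249], [17, 108, 168], [16, 127, 142]]
[[16, 150, 146], [14, 187, 219], [14, 190, 229], [20, 136, 217], [19, 138, 194]]
plug 115.40277777777777 [366.0085 183.1433] [ 0.6093 -0.2097  0.04  ] [359.9167 176.5833] [372.4167 189.25  ]
[ 0.5794 -0.2289  0.1856] [-3.1411  0.0009  0.0479] 0.07171892046382405
```

servo_tool:
  targets:
    - [2.96, -1.95, 0, 0]
    - [2.96, -1.95, 5, 0]
    - [2.96, -1.95, 10, 0]
    - [2.96, -1.95, 13, 0]
    - [2.96, -1.95, 15.4, 0]
    - [2.96, -1.95, 15.4, 0]

```text
time: 1.85
tool_pos: [0.6043, -0.2089, 0.0288]
ee_rot: [-3.138, 0.006, 0.047]
wrist_force: [-0.5, -0.6, -0.7]
width: 0.0716
finger_force: 0.0
```

```bash
python3 - <<'E'
from h import *
s=snapshot("side");t=snapshot("top")
c=lambda i,x,y:cv2.resize(i[y:y+75,x:x+75],(400,400),interpolation=cv2.INTER_CUBIC)
cv2.imwrite("pics/pre.png",np.hstack([c(s,275,240),c(t,330,145)]))
print(get_obs()['tool_pos'])
E
```

```text
[ 0.6068549  -0.21004448  0.03270222]
```

View pics/pre.png

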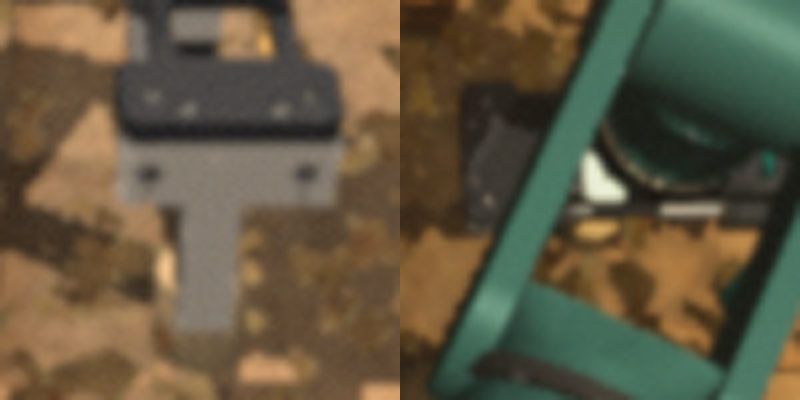

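Side crop: the plug shows evenly either side of the near finger (edges at about 158 and 262, finger centre 210), so it is well centred. Closing.

servo_tool:
  targets:
    - [0, 0, 0, 0]
    - [0, 0, 0, 0]
    - [0, 0, 0, 0]
    - [0, 0, 0, 0]
    - [0, 0, 0, 0]
    - [0, 0, 0, 0]
  claw: 255

```text
time: 2.7
tool_pos: [0.6067, -0.2099, 0.0323]
ee_rot: [3.142, 0.0, 0.047]
wrist_force: [0.3, -0.2, -0.3]
width: 0.015
finger_force: 0.0
```

```bash
python3 - <<'E'
from h import *
s=snapshot("side");t=snapshot("top")
c=lambda i,x,y:cv2.resize(i[y:y+105,x:x+105],(400,400),interpolation=cv2.INTER_CUBIC)
cv2.imwrite("pics/grip.png",np.hstack([c(s,260,225),c(t,315,130)]))
o=get_obs();print(o['tool_pos'],o['width'],proj("side",[.6067,-.21,.0183]),proj("side",[.6067,-.21,.04]))
E
```

```text
[ 0.60665759 -0.20996936  0.03230716] 0.007415448432682752 [311.47191822 298.75959492] [311.91261417 290.81519663]
```

View pics/grip.png

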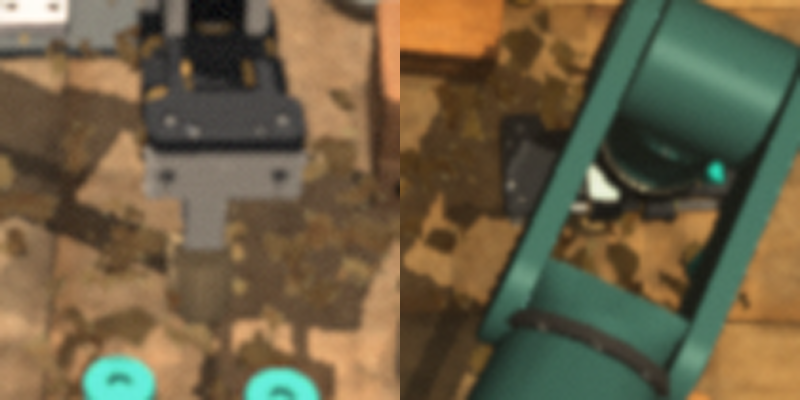

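```bash
python3 - <<'E'
from h import *
s=snapshot("side");cv2.imwrite("pics/s2.png",s)
b=(292,268,40,50)
A=[cv2.resize(i[268:318,292:332],(260,325),interpolation=cv2.INTER_CUBIC) for i in (cv2.imread("pics/side0.png"),s)]
p=cv2.imread("pics/pre.png")[:, :400]; k=400/75
x,y=int((292-275)*k),int((268-240)*k); q=p[y:400,x:x+int(40*k)]
q=cv2.resize(q,None,fx=6.5/k,fy=6.5/k); q=cv2.copyMakeBorder(q,0,max(0,325-q.shape[0]),0,max(0,260-q.shape[1]),0)[:325,:260]
a=np.hstack([A[0],q,A[1]]); a=(255*(a/255.)**.55).astype(np.uint8); cv2.imwrite("pics/cmp.png",a)
E
```

```text
(no output)
```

View pics/cmp.png

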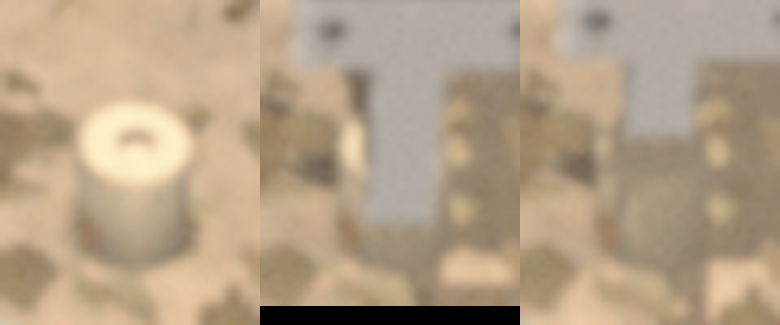

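```bash
python3 - <<'E'
from h import *
np.set_printoptions(precision=4,suppress=True)
o=get_obs();print(o['tool_pos'],o['ee_rot'],o['width'],o['finger_force'])
for z in(.115,.14,.16): print(z,"top body +y end",cast("top",(342.6,173),z),"side near face bottom row",proj("side",[.607,-.2985,z]))
for y in(-.215,-.222,-.235,-.255): print(y,[proj("side",[.607,y,z])[1].round(1) for z in(.018,.03,.04,.05,.06)])
c=camera_model("side");T=c["camera_from_world"];print(-T[:3,:3].T@T[:3,3])
E
```

```text
[ 0.6067 -0.21    0.0324] [3.1415 0.0001 0.0468] 0.0034007045878407323 0.0
0.115 top body +y end [ 0.6199 -0.1351  0.115 ] side near face bottom row [315.0971 295.5836]
0.14 top body +y end [ 0.6144 -0.1322  0.14  ] side near face bottom row [315.7691 284.704 ]
0.16 top body +y end [ 0.6099 -0.1298  0.16  ] side near face bottom row [316.3262 275.6842]
-0.215 [np.float64(300.7), np.float64(296.3), np.float64(292.6), np.float64(288.9), np.float64(285.1)]
-0.222 [np.float64(303.3), np.float64(298.9), np.float64(295.2), np.float64(291.5), np.float64(287.6)]
-0.235 [np.float64(308.2), np.float64(303.8), np.float64(300.1), np.float64(296.3), np.float64(292.5)]
-0.255 [np.float64(316.0), np.float64(311.6), np.float64(307.8), np.float64(304.0), np.float64(300.2)]
[ 0.5685 -0.8239  0.6357]
```

The hand stands about 34 mm higher than the reported pose suggests. The tip edge at row 289 (closed) and at row 302 (open) both give a tip height of about 52 mm, above the 40 mm plug, which has not moved (left edge still at col 304). I'll open, go lower, and check the tip row.

servo_tool:
  targets:
    - [0, 0, 0, 0]
    - [0, 0, 0, 0]
    - [0, 0, 0, 0]
    - [0, 0, 0, 0]
    - [0, 0, 0, 0]
    - [0, 0, 1, 0]
    - [0, 0, 2, 0]
    - [0, 0, 2, 0]
  claw: 60

```text
time: 3.85
tool_pos: [0.6054, -0.2094, 0.0102]
ee_rot: [-3.14, 0.003, 0.047]
wrist_force: [-0.6, 0.0, 0.5]
width: 0.0714
finger_force: 0.0
```

```bash
cat > tip.py <<'E'
from h import *
s=snapshot("side"); o=get_obs(); print(o['tool_pos'],o['width'],o['wrist_force'])
h=cv2.cvtColor(s,cv2.COLOR_BGR2HSV)
u0=int(proj("side",[o['tool_pos'][0],o['tool_pos'][1]-.045,.05])[0])
for u in(u0-2,u0,u0+2): print(u,[(v,int(h[v,u,1]),int(h[v,u,2])) for v in range(284,326,2)])
E
python3 tip.py
```

```text
[ 0.60596191 -0.20963515  0.01113826] 0.07174453617716485 [ 0.55844456 -0.66353549 -0.66484066]
310 [(284, 41, 136), (286, 43, 132), (288, 42, 128), (290, 39, 131), (292, 44, 138), (294, 40, 133), (296, 41, 132), (298, 43, 131), (300, 40, 133), (302, 39, 130), (304, 41, 130), (306, 42, 133), (308, 47, 131), (310, 108, 146), (312, 123, 155), (314, 127, 133), (316, 128, 78), (318, 114, 67), (320, 119, 71), (322, 117, 109), (324, 121, 131)]
312 [(284, 44, 134), (286, 40, 133), (288, 41, 132), (290, 40, 135), (292, 42, 133), (294, 42, 134), (296, 42, 134), (298, 40, 134), (300, 44, 133), (302, 42, 135), (304, 42, 134), (306, 40, 134), (308, 43, 125), (310, 110, 141), (312, 123, 160), (314, 124, 148), (316, 123, 116), (318, 111, 76), (320, 111, 71), (322, 108, 71), (324, 117, 72)]
314 [(284, 44, 133), (286, 45, 136), (288, 42, 134), (290, 40, 134), (292, 40, 134), (294, 44, 133), (296, 41, 137), (298, 43, 136), (300, 40, 133), (302, 38, 133), (304, 43, 132), (306, 44, 134), (308, 45, 126), (310, 101, 109), (312, 122, 132), (314, 126, 140), (316, 129, 134), (318, 122, 90), (320, 117, 70), (322, 108, 73), (324, 114, 74)]
```

servo_tool:
  targets:
    - [0, 0, 0.7, 0]
    - [0, 0, 1.4, 0]
    - [0, 0, 2.0, 0]
    - [0, 0, 2.0, 0]
    - [0, 0, 2.0, 0]

```text
time: 4.53
tool_pos: [0.6068, -0.21, -0.0075]
ee_rot: [3.141, -0.0, 0.047]
wrist_force: [-0.5, 0.1, 0.0]
width: 0.0724
finger_force: 0.0
```

```bash
python3 tip.py
```

```text
[ 0.60691931 -0.21005425 -0.00731176] 0.07176810421030456 [-0.34251773  0.51244415 -0.11915222]
310 [(284, 41, 111), (286, 43, 137), (288, 44, 134), (290, 45, 135), (292, 44, 134), (294, 42, 127), (296, 47, 120), (298, 41, 123), (300, 44, 128), (302, 45, 126), (304, 46, 139), (306, 42, 135), (308, 41, 131), (310, 43, 132), (312, 41, 131), (314, 39, 131), (316, 58, 101), (318, 104, 71), (320, 113, 68), (322, 108, 73), (324, 120, 87)]
312 [(284, 42, 115), (286, 45, 136), (288, 44, 134), (290, 43, 136), (292, 43, 135), (294, 42, 134), (296, 42, 135), (298, 43, 136), (300, 44, 133), (302, 42, 135), (304, 40, 133), (306, 42, 135), (308, 40, 133), (310, 39, 136), (312, 42, 135), (314, 43, 132), (316, 75, 115), (318, 122, 75), (320, 109, 68), (322, 113, 72), (324, 122, 73)]
314 [(284, 43, 112), (286, 45, 137), (288, 40, 135), (290, 44, 133), (292, 43, 135), (294, 44, 133), (296, 42, 134), (298, 43, 132), (300, 42, 134), (302, 43, 132), (304, 42, 134), (306, 42, 134), (308, 42, 134), (310, 40, 134), (312, 42, 134), (314, 41, 131), (316, 94, 125), (318, 125, 90), (320, 106, 72), (322, 119, 71), (324, 121, 74)]
```

servo_tool:
  targets:
    - [0, 0, 0, 0]
    - [0, 0, 0, 0]
    - [0, 0, 0, 0]
    - [0, 0, 0, 0]
    - [0, 0, 0, 0]
    - [0, 0, 0, 0]
  claw: 255

```text
time: 5.32
tool_pos: [0.6067, -0.21, -0.0076]
ee_rot: [3.142, -0.0, 0.047]
wrist_force: [0.2, 0.1, 0.7]
width: 0.0335
finger_force: 30.0
```

servo_tool:
  targets:
    - [0, 0, -3, 0]
    - [0, 0, -6, 0]
    - [-2.3, -5.3, -7, 0]
    - [-4.6, -10.6, -7, 0]
    - [-6.9, -16, -7, 0]
    - [-9.2, -21.3, -7, 0]
    - [-11.5, -26.6, -7, 0]
    - [-14, -32.2, -7, 0]

```text
time: 6.32
tool_pos: [0.4509, 0.1066, 0.0625]
ee_rot: [-3.141, -0.001, 0.046]
wrist_force: [1.3, 0.8, -1.1]
width: 0.0335
finger_force: 30.0
```

servo_tool:
  targets:
    - [0, 0, 0, 0]
    - [0, 0, 0, 0]

```text
time: 6.58
tool_pos: [0.4521, 0.105, 0.0625]
ee_rot: [3.141, -0.001, 0.048]
wrist_force: [0.5, 0.5, -0.4]
width: 0.0338
finger_force: 30.0
```

```bash
python3 - <<'E'
from h import *
s=snapshot("side");t=snapshot("top");o=get_obs();print(o['tool_pos'],o['ee_rot'],o['width'])
cv2.imwrite("pics/s3.png",s);cv2.imwrite("pics/t3.png",t)
c=lambda i,x,y,w:cv2.resize(i[y:y+w,x:x+w],(400,400),interpolation=cv2.INTER_CUBIC)
cv2.imwrite("pics/v3.png",np.hstack([c(s,205,155,100),c(t,200,160,100)]))
for n in("side","top"): print(proj(n,o['tool_pos']+[0,0,.0075]),proj(n,o['tool_pos']+[0,0,.0475]))
E
```

```text
[0.45244302 0.10409627 0.0624335 ] [ 3.14105922e+00 -3.88198541e-04  4.52390139e-02] 0.03344206325704206
[248.46227028 192.90462639] [247.76573298 179.08509991]
[251.35260666 234.90862911] [250.59438827 233.40785098]
```

View pics/v3.png

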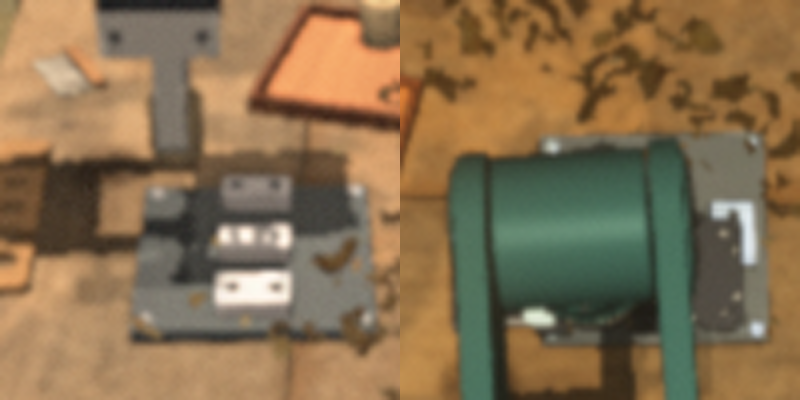

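Side view: the held plug is at col 248 as predicted, in front of the jaws at about (253,203/213/227), so x is good. The wrist hides the plug from above, so I'll fine-tune y by touch. Lowering now.

servo_tool:
  targets:
    - [0, 0, 2, 0]
    - [0, 0, 4, 0]
    - [0, 0, 5, 0]
    - [0, 0, 5.3, 0]
    - [0, 0, 5.3, 0]
    - [0, 0, 5.3, 0]

```text
time: 7.42
tool_pos: [0.4525, 0.1051, 0.0102]
ee_rot: [3.142, -0.002, 0.047]
wrist_force: [0.7, 0.1, -1.3]
width: 0.0333
finger_force: 30.0
```

servo_tool:
  targets:
    - [0, 0, 0.2, 0]
    - [0, 0, 0.2, 0]
    - [0, 0, 0.2, 0]

```text
time: 7.8
tool_pos: [0.4518, 0.1052, 0.0075]
ee_rot: [3.141, -0.0, 0.047]
wrist_force: [0.5, -0.3, -1.1]
width: 0.0335
finger_force: 30.0
```

servo_tool:
  targets:
    - [0, 0, 0.2, 0]
    - [0, 0, 0.2, 0]
    - [0, 0, 0.2, 0]

```text
time: 8.18
tool_pos: [0.4517, 0.1051, 0.0053]
ee_rot: [3.141, 0.0, 0.047]
wrist_force: [0.4, -0.1, -0.2]
width: 0.0333
finger_force: 30.0
```

servo_tool:
  targets:
    - [0, 0, 0.15, 0]
    - [0, 0, 0.15, 0]
    - [0, 0, 0.15, 0]

```text
time: 8.55
tool_pos: [0.452, 0.1051, 0.0044]
ee_rot: [3.141, -0.001, 0.047]
wrist_force: [-1.4, 0.1, 4.0]
width: 0.0335
finger_force: 30.0
```

servo_tool:
  targets:
    - [0, 0.13, -0.15, 0]
    - [0.3, 0.13, -0.15, 0]
    - [0.6, 0.13, -0.15, 0]
    - [0.9, 0.13, -0.15, 0]
    - [1.2, 0.13, -0.15, 0]
    - [1.2, 0.13, -0.15, 0]

```text
time: 9.3
tool_pos: [0.4641, 0.1044, 0.0053]
ee_rot: [3.142, -0.0, 0.047]
wrist_force: [1.1, 0.0, -0.6]
width: 0.0334
finger_force: 30.0
```

servo_tool:
  targets:
    - [0.3, 0, 0, 0]
    - [0.6, 0, 0, 0]
    - [0.6, 0, 0, 0]
    - [0.6, 0, 0, 0]

```text
time: 9.8
tool_pos: [0.4698, 0.1046, 0.0053]
ee_rot: [3.141, 0.0, 0.047]
wrist_force: [-0.2, 0.1, -0.4]
width: 0.0336
finger_force: 30.0
```

servo_tool:
  targets:
    - [0.4, 0, 0, 0]
    - [0.8, 0, 0, 0]
    - [0.8, 0, 0, 0]
    - [0.8, 0, 0, 0]

```text
time: 10.3
tool_pos: [0.4763, 0.1055, 0.0059]
ee_rot: [-3.141, 0.004, 0.047]
wrist_force: [-7.0, 1.6, 6.5]
width: 0.0338
finger_force: 33.1
```

servo_tool:
  targets:
    - [0.4, 0, 0, 0]
    - [0.8, 0, 0, 0]
    - [0.8, 0, 0, 0]
    - [0.8, 0, 0, 0]

```text
time: 10.8
tool_pos: [0.4845, 0.1063, 0.0061]
ee_rot: [-3.14, 0.003, 0.047]
wrist_force: [-6.1, 1.7, 7.6]
width: 0.0338
finger_force: 33.5
```

servo_tool:
  targets:
    - [0, 0, -0.2, 0]
    - [0, 0, -0.2, 0]
    - [0, 0, -0.2, 0]

```text
time: 11.18
tool_pos: [0.486, 0.1062, 0.0075]
ee_rot: [-3.14, -0.0, 0.047]
wrist_force: [-0.5, 3.7, 2.1]
width: 0.0341
finger_force: 30.0
```

servo_tool:
  targets:
    - [0, -0.1, -0.05, 0]
    - [0, -0.1, -0.05, 0]
    - [0, -0.1, -0.05, 0]

```text
time: 11.55
tool_pos: [0.4859, 0.1063, 0.0077]
ee_rot: [3.141, -0.0, 0.047]
wrist_force: [0.6, 1.2, -0.4]
width: 0.0337
finger_force: 30.0
```

servo_tool:
  targets:
    - [0, -0.1, 0, 0]
    - [0, -0.1, 0, 0]
    - [0.4, -0.1, 0, 0]
    - [0.8, -0.1, 0, 0]
    - [1.2, -0.1, 0, 0]
    - [1.2, -0.1, 0, 0]
    - [1.2, -0.1, 0, 0]

```text
time: 12.42
tool_pos: [0.4976, 0.108, 0.0078]
ee_rot: [3.141, 0.0, 0.047]
wrist_force: [-0.1, -0.0, 0.3]
width: 0.0336
finger_force: 30.0
```

servo_tool:
  targets:
    - [0.4, 0, 0, 0]
    - [0.8, 0, 0, 0]
    - [1.2, 0, 0, 0]
    - [1.6, 0, 0, 0]
    - [2.0, 0, 0, 0]
    - [2.4, 0, 0, 0]
    - [2.4, 0, 0, 0]
    - [2.4, 0, 0, 0]

```text
time: 13.42
tool_pos: [0.5216, 0.1091, 0.0078]
ee_rot: [3.141, 0.0, 0.047]
wrist_force: [0.7, -0.2, 0.2]
width: 0.0339
finger_force: 30.0
```

servo_tool:
  targets:
    - [0.4, 0, 0, 0]
    - [0.8, 0, 0, 0]
    - [1.2, 0, 0, 0]
    - [1.6, 0, 0, 0]
    - [2.0, 0, 0, 0]
    - [2.5, 0, 0, 0]
    - [2.5, 0, 0, 0]
    - [2.5, 0, 0, 0]

```text
time: 14.42
tool_pos: [0.5466, 0.1103, 0.0078]
ee_rot: [3.142, 0.0, 0.047]
wrist_force: [0.1, 0.4, -0.1]
width: 0.0338
finger_force: 30.0
```

servo_tool:
  targets:
    - [0.3, 0, 0, 0]
    - [0.3, 1, 0, 0]
    - [0.3, 2.2, 0, 0]
    - [0.3, 3.4, 0, 0]
    - [0.3, 4.6, 0, 0]
    - [0.2, 5.65, 0, 0]
    - [0, 5.65, 0, 0]
    - [0, 5.65, 0, 0]

```text
time: 15.42
tool_pos: [0.5491, 0.0539, 0.0078]
ee_rot: [-3.141, 0.0, 0.047]
wrist_force: [-0.7, -0.5, -0.4]
width: 0.0333
finger_force: 30.0
```

```bash
python3 - <<'E'
from h import *
s=snapshot("side");o=get_obs();print(o['tool_pos'],o['wrist_force'])
cv2.imwrite("pics/v4.png",cv2.resize(s[160:245,225:325],(700,595),interpolation=cv2.INTER_CUBIC))
E
```

```text
[0.54917416 0.05409765 0.00787483] [ 0.23914634 -0.81020565  0.42292276]
```

View pics/v4.png

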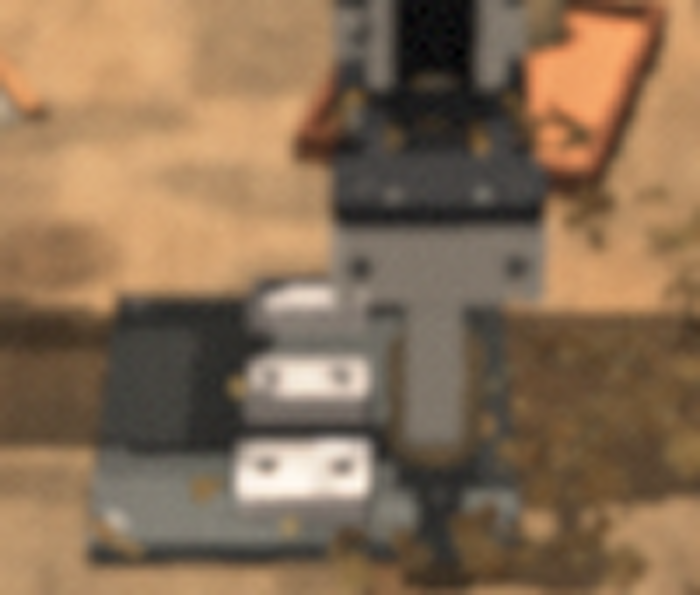

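The plug is behind the jaws at crop col 437 (full 287), with the finger centred on it and the no-go gap beside it. Easing it into the mouth.

servo_tool:
  targets:
    - [-0.4, 0, 0, 0]
    - [-0.8, 0, 0, 0]
    - [-1.1, 0, 0, 0]
    - [-1.1, 0, 0, 0]
    - [-1.1, 0, 0, 0]

```text
time: 16.1
tool_pos: [0.5384, 0.0534, 0.0079]
ee_rot: [3.141, -0.0, 0.047]
wrist_force: [-0.3, 0.4, 0.4]
width: 0.0338
finger_force: 30.0
```

servo_tool:
  targets:
    - [-0.2, 0, 0, 0]
    - [-0.3, 0, 0, 0]
    - [-0.3, 0, 0, 0]
    - [-0.3, 0, 0, 0]

```text
time: 16.6
tool_pos: [0.5354, 0.0532, 0.0079]
ee_rot: [3.142, -0.0, 0.047]
wrist_force: [0.6, 0.1, -0.3]
width: 0.0332
finger_force: 30.0
```

servo_tool:
  targets:
    - [-0.2, 0, 0, 0]
    - [-0.2, 0, 0, 0]
    - [-0.2, 0, 0, 0]

```text
time: 16.98
tool_pos: [0.5333, 0.0531, 0.0079]
ee_rot: [3.142, -0.0, 0.047]
wrist_force: [-0.3, 0.0, 0.3]
width: 0.0338
finger_force: 30.0
```

servo_tool:
  targets:
    - [-0.2, 0, 0, 0]
    - [-0.2, 0, 0, 0]
    - [-0.2, 0, 0, 0]

```text
time: 17.35
tool_pos: [0.5324, 0.0531, 0.0082]
ee_rot: [3.142, -0.002, 0.047]
wrist_force: [4.9, 0.9, -2.6]
width: 0.0334
finger_force: 30.0
```

servo_tool:
  targets:
    - [-0.1, 0, 0, 0]
    - [-0.1, 0, 0, 0]
    - [-0.1, 0, 0, 0]

```text
time: 17.73
tool_pos: [0.5321, 0.053, 0.0084]
ee_rot: [3.142, -0.004, 0.047]
wrist_force: [6.6, 0.5, -2.0]
width: 0.0337
finger_force: 30.0
```

servo_tool:
  targets:
    - [-0.1, 0, 0, 0]
    - [-0.1, 0, 0, 0]
    - [-0.1, 0, 0, 0]
    - [0.5, 0, 0, 0]
    - [1, 0, 0, 0]
    - [1, 0, -2, 0]
    - [1, 0, -5, 0]
    - [1, 0, -6, 0]

```text
time: 18.73
tool_pos: [0.5411, 0.0534, 0.0696]
ee_rot: [3.141, -0.002, 0.047]
wrist_force: [0.9, 0.1, -0.4]
width: 0.0338
finger_force: 30.0
```

```bash
python3 - <<'E'
from h import *
np.set_printoptions(precision=4,suppress=True)
t=cv2.imread("pics/top0.png");s=cv2.imread("pics/side0.png")
# tray: floor (inner orange, sat>175, hue 12-16) and whole incl. dark-red rim
for nm,f in(("floor",lambda h:(h[...,1]>178)&(h[...,2]>185)&(h[...,0]<17)),("whole",lambda h:(h[...,1]>172)&(h[...,0]<17))):
  for n,im,b in(("top",t,(134,160,84,70)),("side",s,(262,150,64,44))):
    for r in regions(im,b,f,200):
        z=.006 if nm=="floor" else .016
        B=np.array([cast(n,p,z)[:2] for p in r['box']]); e=np.linalg.norm(np.diff(B[[0,1,2]],axis=0),axis=1)
        print(nm,n,r['a'],"centre",B.mean(0),"sides",e,"\n",B)
for r in regions(s,(290,148,22,18),lambda h:(h[...,2]>200)&(h[...,1]<130),20): print("checked side",r['c'],cast("side",r['c'],.046))
E
```

```text
floor top 1661.0694444444443 centre [0.5675 0.3368] sides [0.1151 0.1465] 
 [[0.5281 0.4188]
 [0.6411 0.3964]
 [0.6064 0.2541]
 [0.4942 0.278 ]]
whole top 2553.0555555555557 centre [0.5683 0.3428] sides [0.1326 0.1834] 
 [[0.5251 0.4442]
 [0.6551 0.4182]
 [0.6109 0.2402]
 [0.4821 0.2684]]
checked side [300.0554 153.4348] [0.5836 0.3827 0.046 ]
```

servo_tool:
  targets:
    - [0.5, -4.5, 0, 0]
    - [1.1, -9.5, 0, 0]
    - [1.7, -14.5, 0, 0]
    - [2.2, -19.5, 0, 0]
    - [2.6, -23, 0, 0]
    - [2.8, -25, 0, 0]
    - [2.8, -25, 0, 0]
    - [2.8, -25, 0, 0]

```text
time: 19.73
tool_pos: [0.5565, 0.303, 0.0675]
ee_rot: [3.14, 0.001, 0.046]
wrist_force: [-0.1, -0.3, -0.8]
width: 0.0338
finger_force: 30.0
```

```bash
python3 - <<'E'
from h import *
s=snapshot("side");o=get_obs();print(o['tool_pos'],o['wrist_force'],o['ee_rot'])
cv2.imwrite("pics/v5.png",cv2.resize(s[110:195,250:350],(700,595),interpolation=cv2.INTER_CUBIC))
E
```

```text
[0.5566712  0.30294246 0.0677135 ] [-0.10195357  0.71391109 -0.49065644] [3.14068993e+00 4.18070263e-04 4.53063165e-02]
```

View pics/v5.png

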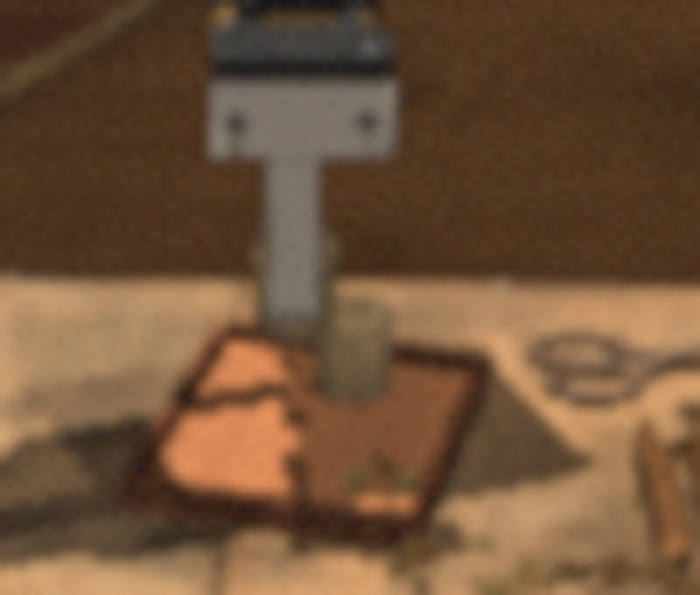

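The held plug is above the free half of the tray (crop col 293) and the checked plug stands clear at (355,350). Lowering.

servo_tool:
  targets:
    - [0, 0, 2, 0]
    - [0, 0, 4, 0]
    - [0, 0, 5.5, 0]
    - [0, 0, 6.5, 0]
    - [0, 0, 6.5, 0]
    - [0, 0, 6.5, 0]

```text
time: 20.52
tool_pos: [0.5571, 0.3047, 0.0035]
ee_rot: [-3.141, -0.001, 0.047]
wrist_force: [-0.8, 0.1, -0.5]
width: 0.0332
finger_force: 30.0
```

servo_tool:
  targets:
    - [0, 0, 0.2, 0]
    - [0, 0, 0.3, 0]
    - [0, 0, 0.3, 0]
    - [0, 0, 0.3, 0]

```text
time: 21.02
tool_pos: [0.5566, 0.3045, -0.0]
ee_rot: [3.142, -0.0, 0.047]
wrist_force: [0.6, 0.4, 0.4]
width: 0.0338
finger_force: 30.0
```

servo_tool:
  targets:
    - [0, 0, 0.1, 0]
    - [0, 0, 0.1, 0]
    - [0, 0, 0.1, 0]

```text
time: 21.4
tool_pos: [0.5566, 0.3044, -0.0012]
ee_rot: [3.141, 0.0, 0.047]
wrist_force: [-0.4, -0.1, -0.1]
width: 0.0336
finger_force: 30.0
```

servo_tool:
  targets:
    - [0, 0, 0.1, 0]
    - [0, 0, 0.1, 0]
    - [0, 0, 0.1, 0]

```text
time: 21.78
tool_pos: [0.5568, 0.3045, -0.0016]
ee_rot: [-3.141, -0.001, 0.047]
wrist_force: [-1.3, -1.3, 3.7]
width: 0.0337
finger_force: 30.0
```

servo_tool:
  targets:
    - [0, 0, -0.04, 0]
    - [0, 0, -0.04, 0]
    - [0, 0, -0.04, 0]
    - [0, 0, -0.04, 0]
    - [0, 0, -0.04, 0]
    - [0, 0, -0.04, 0]
  claw: 110

```text
time: 22.52
tool_pos: [0.5566, 0.3044, -0.0018]
ee_rot: [3.141, -0.0, 0.047]
wrist_force: [0.3, 0.4, -0.4]
width: 0.0537
finger_force: 0.0
```

servo_tool:
  targets:
    - [0, 0, -1, 0]
    - [0, 0, -3, 0]
    - [0, 0, -6, 0]
    - [0, 0, -10, 0]
    - [-5, 2, -14, 0]
    - [-10, 4, -14, 0]
    - [-14, 8, -14, 0]
    - [-14, 8, -14, 0]

```text
time: 23.52
tool_pos: [0.4181, 0.2164, 0.1397]
ee_rot: [-3.142, -0.001, 0.046]
wrist_force: [0.4, -0.3, -0.8]
width: 0.0533
finger_force: 0.0
```

servo_tool:
  targets:
    - [-4, 6, 0, 0]
    - [-8, 12, 0, 0]
    - [-8, 16, 0, 0]
    - [-8, 16, 0, 0]
    - [-8, 16, 0, 0]

```text
time: 24.15
tool_pos: [0.3494, 0.0549, 0.1396]
ee_rot: [-3.141, -0.003, 0.046]
wrist_force: [0.8, 0.7, 0.2]
width: 0.0535
finger_force: 0.0
```

```bash
python3 - <<'E'
from h import *
s=snapshot("side");t=snapshot("top");o=get_obs();print(o['time'],o['tool_pos'],o['wrist_force'],o['width'])
c=lambda i,x,y,w:cv2.resize(i[y:y+w,x:x+w],(400,400),interpolation=cv2.INTER_CUBIC)
cv2.imwrite("pics/v6.png",np.hstack([c(s,255,125,80),c(t,134,155,80)]))
E
```

```text
24.25 [0.34889022 0.05559048 0.13889481] [ 0.4091938   0.65127928 -1.32345509] 0.053158791729754594
```

View pics/v6.png

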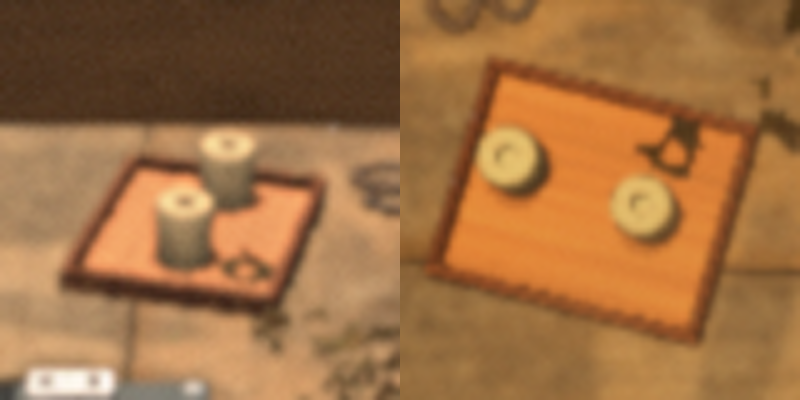

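The plug stands upright inside the tray at top pixel (263,197). The checked plug is undisturbed at (156,187) and the gripper is clear. Handing in.

```bash
python3 -c "
from bench import *
print(close_job())"
```

```text
the job is handed in; nothing more can be done
None
```

The plug went through the go gap, was stopped by both jaws at the no-go gap, and now stands upright and released in the tray beside the undisturbed checked plug; the job is handed in, but no verdict was shown.

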